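Lock the press bed with its pin and hold the lever level

ROBOT

A 6-joint arm with a two-finger parallel gripper is mounted at the origin on the work surface. World frame = base frame: x ahead of the robot, y to its left, z up, the work surface at z = 0. Lengths are in mm, angles in rad, forces in N, time in s.
With the tool pointing down it reaches from about 275 to 750 mm from the base axis. Payload 10.2 kg.
Tool frame: the origin (TCP) lies where the fingers leave the gripper's body, on its centre line; the fingertips stand 73 mm ahead of it and the grasp point (between the pads) lies 54 mm ahead of it; z points along the fingers, y is the line along which they close (so a half turn about z gives the same grasp; the last joint's range is limited). The gripper opens to 85 mm and grips with 20 to 120 N. Pads are 22 mm wide; open, the fingers measure 114 mm over their backs; the gripper's body (76 mm by 85 mm) begins 54 mm behind the grasp point. The pads swing forward as they close: fully open they stand 13 mm farther back than shut.
Start: joints at [1.041, 0.313, 1.498, -0, 1.331, -0.223], TCP at [158.568, 500.488, 303.894] pointing down, gripper open.
Joint ranges: [-2.94, 2.94], [-0.97, 2.17], [0.19, 2.56], [-1.23, 4.37], [0.02, 3.11], [-2.88, 2.88]. Speed limits (rad/s): [2.39, 2.39, 3.01, 3.14, 3.14, 3.14].

INTERFACE

Orientations are given as a unit quaternion [w, x, y, z].
In Python, from rig import ctrl gives the robot as it stands.
- The arm moves only by the shell command python3 -m creep 'ROWS' [OPENING] [FORCE]. ROWS is JSON, a list that holds one entry, the list of rows, each a list of 6 numbers: the shift along the world's x, y, z in units of 25 mm (1.0 is 25 mm), then the turn, a rotation vector about the world's x, y, z in units of 5 degrees (1.0 is 5 degrees). In form: [[[x, y, z, ax, ay, az], ...]]. A call has 1 to 20 rows; each row is the pose to reach, as a shift and turn from the pose commanded when the call began; what a row does not reach only later rows make up. A row lasts 1/12 s, in which the tool goes at most 41.7 mm and 7.16 degrees, less where a joint would pass 70% of its speed; a pose out of reach is approached as far as the arm can. A call with a gripper value outside its range is refused whole. OPENING is the finger opening in mm, from 0 to 85.4, set as the call begins (- or left out, the last holds). The fingers move at their own pace and stop on an object; FORCE is the grip in N (left out, the last holds). Time passes only in rows, so rows that repeat a pose let the fingers close. It gives the time, the measured TCP pose, the force, the opening and the grip force at its end, in the units of the state.
- ctrl.sense(): the state, without advancing time (a new reading comes with each control period).
- ctrl.capture(name): name is "scene" or "top" or "wrist"; returns a dict with "image" (480x640x3 uint8, red, green, blue), "fx", "fy", "cx", "cy" (pixels), "R" (3x3) and "t" (3): a world point X has camera coordinates R X + t. Camera axes: x right, y down, z forward; pixel columns grow to the right and rows downward; lengths in mm; the calibration is good to about 2 mm. The wrist camera is an equidistant fisheye: a pixel r from the principal point sees the ray r / f radians off the axis. A picture is of the moment at which its call begins. There is no depth.
- ctrl.finish_job(): hands the job in; it is judged then, once.
The state is a dict: "time_s": time; "joints": joint angles; "dq": joint speeds; "tau": joint torques, N m; "eef_pos": TCP position; "ee_rot": TCP orientation; "force": force on the tool from outside, world axes, zero at the start; "wrist_torque": the same for the moment, N m; "grip_width": opening from 0.0 (shut) to 1.0 (fully open); "grip_force": force on a finger pad.
Only numpy, scipy, OpenCV 4.12 (cv2) and the standard library are available. Lean on these libraries where they do the work, as an engineer would, in place of code of your own. Each camera call takes 0.05 s, during which the arm holds its last target. There are 200 camera calls.

TASK

A glued wooden stack lies under the small lever press on the desk. Lock the press bed first: take the round-headed pin out of the wooden stand, push it down through the fork and lug at the side of the press until its head sits on the fork, and let go of it. Then press the lever down by its cross-bar grip with the gripper until the lever is level, not far beyond or the glue squeezes out, and finish while still holding it there, with every other thing on the desk left where it was.

Things in the scene. Friction and masses are not known exactly. Their poses are not given: they have to be found in the camera images.
- press: Grey lever press, fixed. Base x -100..130, y -75..75, 18 mm high; fork wing on its +y side (x -55..15, to y 195). Origin on the desk under the bed; +x to the hinge column (x 72..118, y +-30, 183 mm high), -x the front with the lever grip; z up. Position and yaw vary. The lever drives a ram over a glued stack 74 x 84 mm, top 74 mm up.
- fork_hole (a point): Centre of the mouth of the vertical hole in the fork's upper plate, 58 mm above the desk, at (-20, 150) mm in the press frame. Upper plate, bed lug and lower plate (46 x 46 x 12 mm each, 2 mm gaps) have in-line fixed round holes 13.5 mm wide with 2 mm chamfers; 40 mm from the mouth to the wing below. The wall on the fork's +y side ends level with the upper plate's top.
- pin: Locking pin: steel, round drum head 24 mm across, 20 mm high, on a 12 mm shank reaching 37 mm below the head, its last 8 mm tapering to 7 mm. Origin at the centre of the head's underside; z along the pin towards the head. About 60 g. Starts upright in one hole of the wooden stand, head resting on the stand's top (50 mm up).
- pin_stand: Wooden block 75 (x) x 150 (y) x 50 mm high, fixed on the desk, to the robot's right; origin under its centre. Two holes, 13.5 mm wide and 44 mm deep, at y = -38 and +38 mm in its frame; one holds the pin, the other the T-headed pin (which is which varies).
- tee_pin: Another steel pin with the same shank but a T-shaped head: a bar 13 x 50 x 12 mm along its y, its top 24 mm above the stand. Origin on its axis at the underside of the head. Not needed; leave it in the stand.
- lever_hinge (a point): Point on the lever's hinge axis, 165 mm above the desk, at (+90, 0) mm in the press frame. The axis runs along the press's y.
- lever (a joint): Lever angle in rad: 0 = raised (rest), sloping up to the front at 0.40 rad above horizontal; grows as it is pressed down; 0.40 = level; stop at 0.54. A spring returns it to 0: about 3 N of push down at the grip to start it, about 9 N to keep it level.
- lever_grip: The lever's cross-bar: black round bar 22 mm thick, 120 mm long, along the press's y, at the lever's front end. Origin at its centre, 180 mm from the hinge axis: 235 mm above the desk when raised, 165 mm when level; going down it swings in an arc, 14 mm further to the front. The lever's arm, 22 mm wide, meets it at its middle from behind.
- glue: White glue bottle, 42 mm across, 110 mm high, standing near the fork towards the press's rear. Origin under its centre. Leave it.
- tape: Ring of paper tape core, 68 mm across, 20 mm high, lying beside the press on the other side from the fork. Origin under its centre. Leave it.
- mug: White mug, 80 mm across, 95 mm high, handle at its +y, towards the left of the desk. Origin under its centre. Leave it.
- screwdriver: Screwdriver with a black handle, 150 mm long along its x, lying left of the press, behind the mug. Leave it.
- house: Plain wooden model house, 70 x 100 mm, 85 mm high, at the far right. Origin under its centre. Leave it.
- cactus: Cactus in a white pot, 100 mm across, about 150 mm high, at the far left. Origin under its centre. Leave it.
Things that resemble listed ones, but are neither listed nor needed, are in the scene too. Leave any yellow look-alike of the pin alone.

How it is judged:
By the outcome, as a careful person would: the job done as asked, in the order asked, and still so for the second after the job is handed in, while the arm keeps its last pose, push and grip.
It also fails if it takes over 69 s, if anything falls off the work surface, if the arm or the gripper's body presses on something with over 40 N, if the wrist force passes 120 N, or if a joint passes its speed limit or range.

## Working session

There is one attempt and no reset: what is moved stays moved. The work goes in short steps, Python scripts to look and compute and a shell command to move; the robot and the scene stay as the last step left them, time stands still between calls to the robot, and variables do not carry over. Pictures are saved under pics/ and viewed, at most 10 in all, crops included, and the job is handed in when it is done.

```bash
ls; mkdir -p pics; cat > h.py <<'E'
import numpy as np, cv2, pickle
from rig import ctrl
def cap(n,f):
    c=ctrl.capture(n); pickle.dump(c,open(f'pics/{f}.pkl','wb')); cv2.imwrite(f'pics/{f}.png',c['image'][:,:,::-1]); return c
def load(f): return pickle.load(open(f'pics/{f}.pkl','rb'))
def ray(c,u,v,fish=False):
    x,y=(u-c['cx'])/c['fx'],(v-c['cy'])/c['fy']
    if fish:
        r=np.hypot(x,y); s=np.sin(r)/r if r>1e-9 else 1; d=np.array([x*s,y*s,np.cos(r)])
    else: d=np.array([x,y,1.])
    R=np.array(c['R']); return -R.T@np.array(c['t']), R.T@d
def onz(c,u,v,z,fish=False):
    o,d=ray(c,u,v,fish); return o+d*(z-o[2])/d[2]
def proj(c,X,fish=False):
    p=np.array(c['R'])@np.array(X,float)+np.array(c['t'])
    if fish:
        r=np.hypot(p[0],p[1]); th=np.arctan2(r,p[2]); p=np.array([p[0]/r*th,p[1]/r*th,1])
    return np.array([c['fx']*p[0]/p[2]+c['cx'],c['fy']*p[1]/p[2]+c['cy']])
E
python3 - <<'E'
from h import *
cap('top','top0');cap('scene','sc0')
s=ctrl.sense(); print(s)
for n in('top0','sc0'):
    c=load(n); print(c['fx'],-np.array(c['R']).T@c['t'],np.array(c['R']).round(3).tolist())
E
```

```text
pics
{'time_s': 0.1, 'joints': array([ 1.04057522e+00,  3.13395259e-01,  1.49836413e+00, -4.12131241e-05,
        1.33098084e+00, -2.23427285e-01]), 'dq': array([ 3.77874074e-04, -1.69878224e-03, -2.05046507e-03,  2.37037803e-06,
       -1.12874332e-03,  1.50800909e-03]), 'tau': array([ 3.90181391e-03, -4.12902439e+01, -2.60142589e+01, -1.23791856e-04,
        3.04055437e-03, -1.45155354e-05]), 'eef_pos': array([158.50835465, 500.34612684, 303.39049267]), 'ee_rot': array([-1.92527344e-04,  1.52791156e-01,  9.88258333e-01, -5.40896288e-04]), 'force': array([ 0.18176678,  0.09852741, -0.24572486]), 'wrist_torque': array([0.01451042, 0.02495677, 0.03049527]), 'grip_force': 0.0, 'grip_width': 0.9999708446395056}
452.18050922401886 [ 506.33691471  -23.1248691  1159.64324165] [[0.001, -1.0, -0.006], [-0.999, -0.001, -0.053], [0.053, 0.006, -0.999]]
452.5396489626714 [1080.22715175 -690.4651147   757.78093014] [[0.792, 0.61, 0.014], [0.368, -0.459, -0.809], [-0.487, 0.646, -0.588]]
```

View pics/top0.png

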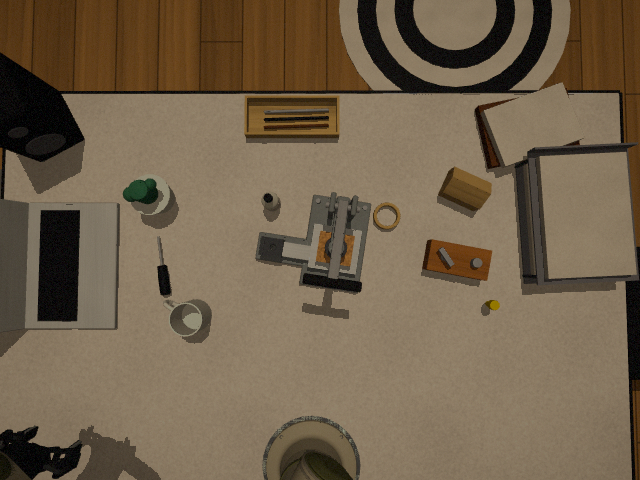

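View pics/sc0.png

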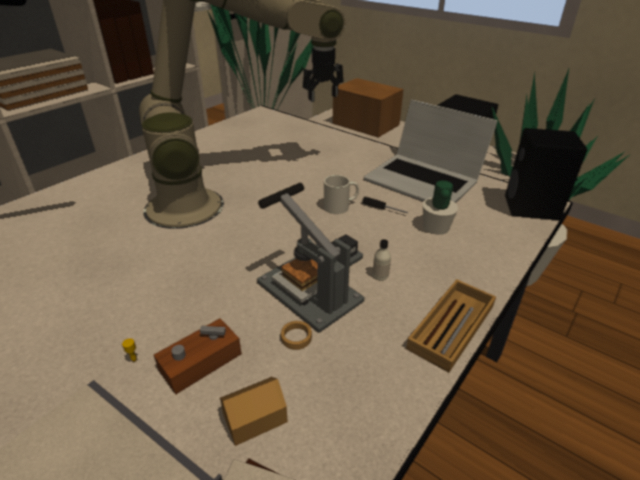

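The top view shows the press at about (338,240), its fork at (270,247), and the stand at (457,260). There are three pin candidates:
- Grey round head at (477,264), which fits: round, grey and in the stand.
- T-head at (445,258), in the stand but the wrong shape.
- Yellow look-alike at (494,305), on the desk and to be left alone.

I'll confirm with one enlarged crop.

```bash
python3 - <<'E'
from h import *
c=load('top0'); im=c['image'][:,:,::-1]
a=cv2.resize(im[225:325,410:510],(400,400),interpolation=cv2.INTER_CUBIC)
b=cv2.resize(im[180:320,245:385],(400,400),interpolation=cv2.INTER_CUBIC)
cv2.imwrite('pics/crop1.png',np.clip(np.hstack([a,b]).astype(float)*1.8,0,255))
hsv=cv2.cvtColor(np.ascontiguousarray(c['image']),cv2.COLOR_RGB2HSV)
# pin head in stand: low saturation inside the stand
sub=hsv[230:290,415:500]; m=((sub[...,1]<70)).astype(np.uint8)
st=((sub[...,1]>140)&(sub[...,0]<14)).astype(np.uint8)
cn,_=cv2.findContours(st,cv2.RETR_EXTERNAL,2); k=max(cn,key=cv2.contourArea)
r=cv2.minAreaRect(k); print('stand',r[0][0]+415,r[0][1]+230,r[1:], )
hull=cv2.convexHull(k); mk=np.zeros_like(m); cv2.fillPoly(mk,[hull],1)
n,l,s,ce=cv2.connectedComponentsWithStats(m&mk)
for i in range(1,n):
    if s[i,4]>15: print(ce[i]+[415,230],s[i], onz(c,*(ce[i]+[415,230]),70).round(1))
for p in cv2.boxPoints(r): print(onz(c,p[0]+415,p[1]+230,50).round(1))
E
```

```text
stand 427.63461685180664 254.32692337036133 ((6.471832275390625, 28.63295555114746), 11.309932708740234)
[ 495.8 -271.6   50. ]
[ 564.6 -286.2   50. ]
[ 561.5 -301.7   50. ]
[ 492.7 -287.1   50. ][ WARN:0@0.151] global loadsave.cpp:1063 imwrite_ Unsupported depth image for selected encoder is fallbacked to CV_8U.
```

View pics/crop1.png

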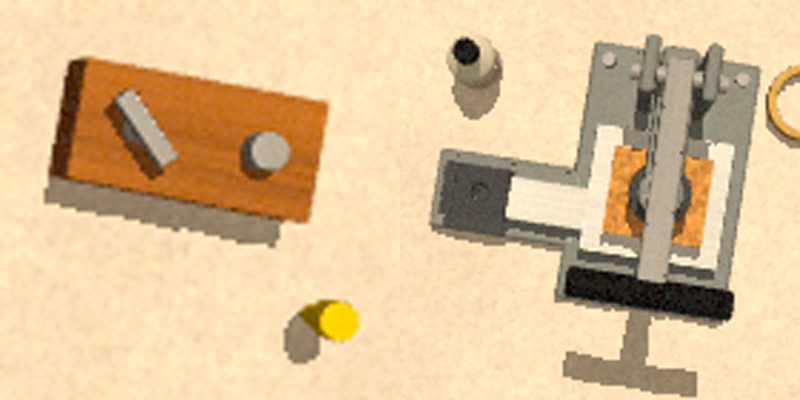

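The crop confirms it: the round grey head sits at about (476.5,263), the T-head is a bar at about (446,258), the yellow pin is apart on the desk, and the fork hole is at about (273,246.5).

```bash
python3 - <<'E'
from h import *
c=load('top0')
print('pin',onz(c,476.5,263,70)); print('tee',onz(c,446.3,257.5,74))
h=onz(c,273,246.5,58); print('hole',h)
L=onz(c,304.5,278.7,240);Rr=onz(c,361.2,286.4,240); d=L-Rr; print('grip',L,Rr,np.linalg.norm(d),(L+Rr)/2,'yaw',-np.arctan2(d[0],d[1]))
for yaw in(-.1,-.135,-.17):
    R=np.array([[np.cos(yaw),-np.sin(yaw)],[np.sin(yaw),np.cos(yaw)]]); o=h[:2]-R@[-20,150]
    print(yaw,'origin',o,'grip pred',o+R@[90-166,0])
print(onz(c,494,305,50))
from scipy.spatial.transform import Rotation as Ro
q=ctrl.sense()['ee_rot'];print(Ro.from_quat(q[[1,2,3,0]]).as_matrix().round(3))
E
```

```text
pin [ 507.49194963 -398.83096685   70.        ]
tee [ 520.5704376  -325.48583706   74.        ]
hole [547.18761713  91.69854912  58.        ]
grip [475.16190229   8.4129965  240.        ] [ 459.76357818 -106.43360974  240.        ] 115.87429115091106 [467.46274023 -49.01030662 240.        ] yaw -0.13328244316033838
-0.1 origin [552.11268794 -59.548744  ] grip pred [476.49237137 -51.96140434]
-0.135 origin [546.8170971  -59.62845678] grip pred [471.50859593 -49.39959314]
-0.17 origin [541.52196011 -59.5228129 ] grip pred [466.61751782 -46.66495437]
[ 405.49025178 -446.44494968   50.        ]
[[-0.953  0.302 -0.001]
 [ 0.302  0.953 -0.001]
 [ 0.    -0.001 -1.   ]]
```

Measurements check out: pin to tee is 74.5 mm against 76, bar length 116 mm against 120, and the grip found within 5 mm of where the hole and yaw predict. All grasps will close along the press x axis, which is a turn of −80°. Going above the pin now.

```bash
python3 -m creep '[[[14,-36,1.5,0,0,-16],[14,-36,1.5,0,0,-16],[14,-36,1.5,0,0,-16],[14,-36,1.5,0,0,-16],[14,-36,1.5,0,0,-16],[14,-36,1.5,0,0,-16],[14,-36,1.5,0,0,-16],[14,-36,1.5,0,0,-16],[14,-36,1.5,0,0,-16],[14,-36,1.5,0,0,-16],[14,-36,1.5,0,0,-16],[14,-36,1.5,0,0,-16],[14,-36,1.5,0,0,-16],[14,-36,1.5,0,0,-16],[14,-36,1.5,0,0,-16],[14,-36,1.5,0,0,-16],[14,-36,1.5,0,0,-16],[14,-36,1.5,0,0,-16],[14,-36,1.5,0,0,-16],[14,-36,1.5,0,0,-16]]]' 50 40
```

```text
time_s: 1.77
eef_pos: [460.6, -277.7, 335.8]
ee_rot: [-0.0, 0.752, 0.659, -0.0]
force: [-0.4, -0.3, -0.4]
grip_width: 0.582
grip_force: 0.0
```

```bash
python3 -m creep '[[[1.9,-4.85,-1,0,0,0],[1.9,-4.85,-3.4,0,0,0],[1.9,-4.85,-3.4,0,0,0],[1.9,-4.85,-3.4,0,0,0],[1.9,-4.85,-3.4,0,0,0],[1.9,-4.85,-3.4,0,0,0],[1.9,-4.85,-3.4,0,0,0],[1.9,-4.85,-3.4,0,0,0]]]'
python3 - <<'E'
from h import *
c=cap('wrist','w1'); print(c['fx'],c['cx'],c['cy'],-np.array(c['R']).T@c['t'])
print('pred pin',proj(c,[507.5,-399,70],True), 'axis under tool',proj(c,[*ctrl.sense()['eef_pos'][:2],70],True))
E
```

```text
time_s: 2.43
eef_pos: [508.1, -396.1, 253.0]
ee_rot: [0.001, 0.752, 0.659, 0.0]
force: [-0.4, 0.0, -0.5]
grip_width: 0.586
grip_force: 0.0
371.64829954431775 318.0100850655576 237.31104454291636 [ 517.64044997 -322.24789384  322.83454626]
pred pin [317.43872399 237.68118968] axis under tool [317.72881349 233.7475019 ]
```

View pics/w1.png

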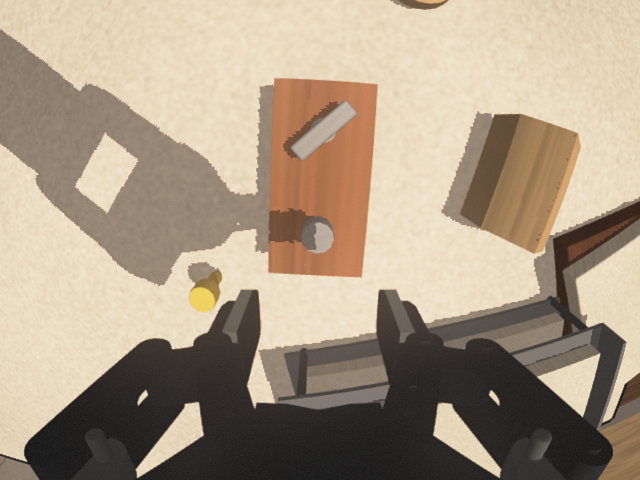

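The wrist view shows the round head at (317.5,235), about 2 px from prediction. The tee is at (323,130) and the yellow pin is clear at (203,298). Going down.

```bash
python3 -m creep '[[[0,-0.07,-1.5,0,0,0],[0,-0.07,-3,0,0,0],[0,-0.07,-4,0,0,0],[0,-0.07,-4.6,0,0,0],[0,-0.07,-4.9,0,0,0],[0,-0.07,-4.9,0,0,0],[0,-0.07,-4.9,0,0,0],[0,-0.07,-4.9,0,0,0]]]'; python3 - <<'E'
from h import *
cap('wrist','w2')
E
```

```text
time_s: 3.15
eef_pos: [508.4, -398.9, 130.8]
ee_rot: [0.002, 0.752, 0.659, 0.0]
force: [-0.4, -0.7, -0.4]
grip_width: 0.586
grip_force: 0.0
```

View pics/w2.png

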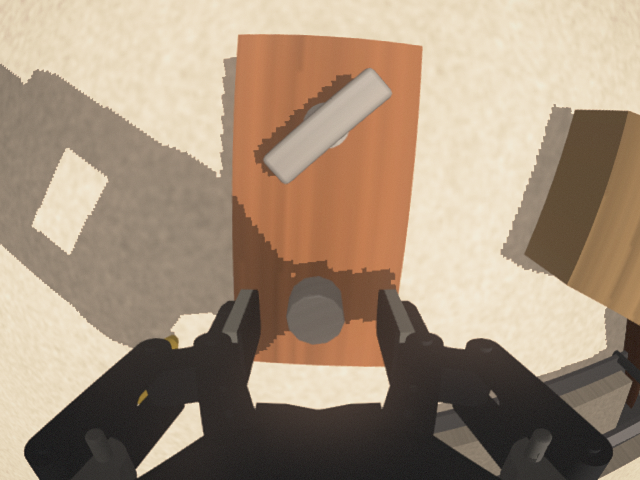

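The head is between the pads, its top face centred at about (316,316) and the pads at x 245 and 392. Checking its offset from the tool axis.

```bash
python3 - <<'E'
from h import *
c=load('w2'); print(onz(c,316,316,70,True), ctrl.sense()['eef_pos'])
im=c['image'];g=cv2.cvtColor(np.ascontiguousarray(im),cv2.COLOR_RGB2HSV)
m=(g[...,1]<45).astype(np.uint8);m[:270]=0;m[350:]=0;m[:,:270]=0;m[:,370:]=0
n,l,s,ce=cv2.connectedComponentsWithStats(m);i=1+s[1:,4].argmax();print(s[i],ce[i])
E
```

```text
[ 507.85131863 -397.03061289   70.        ] [ 508.36250592 -398.94009158  130.63971841]
[ 287  277   57   66 2682] [314.41648024 311.73974646]
```

```bash
python3 -m creep '[[[0,0.06,-0.2,0,0,0],[0,0.06,-0.2,0,0,0],[0,0.06,-0.2,0,0,0]]]'; python3 -m creep '[[[0,0,0,0,0,0],[0,0,0,0,0,0],[0,0,0,0,0,0],[0,0,0,0,0,0],[0,0,0,0,0,0],[0,0,0,0,0,0],[0,0,0,0,0,0],[0,0,0,0,0,0]]]' 10 60
```

```text
time_s: 3.45
eef_pos: [507.9, -396.9, 123.7]
ee_rot: [-0.0, 0.752, 0.659, 0.0]
force: [0.5, -0.0, -0.0]
grip_width: 0.587
grip_force: 0.0
time_s: 4.12
eef_pos: [508.0, -397.2, 124.1]
ee_rot: [0.0, 0.752, 0.659, -0.0]
force: [0.3, 0.1, 5.5]
grip_width: 0.256
grip_force: 58.8
```

```bash
python3 -m creep '[[[0,0,0.7,0,0,0],[0,0,1.7,0,0,0],[0,0,3,0,0,0],[0,0,4.6,0,0,0],[-1.2,1.2,4.6,0,0,0],[-2.4,2.4,4.6,0,0,0],[-3.6,3.6,4.6,0,0,0],[-5,5,4.6,0,0,0],[-5,6.5,4.6,0,0,0],[-5,8,4.6,0,0,0],[-5,9.5,4.6,0,0,0],[-5,11,4.6,0,0,0],[-5,12.5,4.6,0,0,0],[-5,14,4.6,0,0,0],[-5,15.5,4.6,0,0,0],[-5,17,4.6,0,0,0],[-5,18.5,4.6,0,0,0],[-5,19.55,4.6,0,0,0],[-5,19.55,4.6,0,0,0]]]'
```

```text
time_s: 5.7
eef_pos: [382.0, 95.1, 238.4]
ee_rot: [-0.001, 0.751, 0.661, -0.0]
force: [0.5, -1.5, -1.9]
grip_width: 0.258
grip_force: 59.6
```

```bash
python3 -m creep '[[[1,0,0,0,0,0],[2,0,0,0,0,0],[3,0,0,0,0,0],[4,0,0,0,0,0],[4.8,0,0,0,0,0],[4.8,0,0,0,0,0],[4.8,0,0,0,0,0],[4.8,0,0,0,0,0]]]';  python3 - <<'E'
from h import *
c=cap('wrist','w3'); s=ctrl.sense(); p=s['eef_pos'];print(p,s['grip_width'],s['grip_force'])
print(proj(c,[547.2,91.7,58],True), proj(c,[*p[:2],p[2]-74-37],True))
E
```

```text
time_s: 6.37
eef_pos: [502.2, 91.4, 238.3]
ee_rot: [-0.001, 0.752, 0.659, -0.001]
force: [-0.1, -0.2, -0.8]
grip_width: 0.255
grip_force: 59.6
[502.10657585  91.4549106  238.50702479] 0.25081391852757207 59.64207708835602
[381.90818343 226.67111853] [318.43175292 272.81776179]
```

View pics/w3.png

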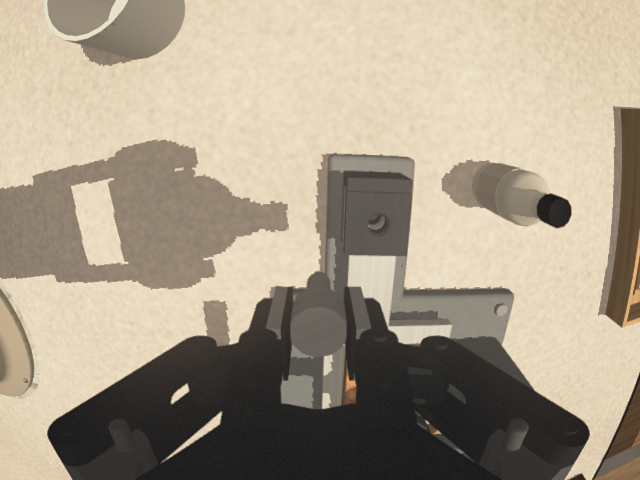

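The hole shows at (376.5,221.5), and the pin's lower end pokes out at about (318,275), where it was predicted for a pin on the tool axis.

```bash
python3 - <<'E'
from h import *
c=load('w3'); g=cv2.cvtColor(np.ascontiguousarray(c['image']),cv2.COLOR_RGB2GRAY)
s=g[205:240,360:395]; m=(s<np.percentile(s,8)).astype(np.uint8); ys,xs=np.nonzero(m);print(xs.mean()+360,ys.mean()+205)
print(onz(c,376.5,221.5,58,True))
p=g[265:300,300:336];
print(onz(c,318,275,238-74-37,True))
E
```

```text
378.5625 224.11458333333334
[543.69845776  95.94201483  58.        ]
[501.68820001  90.04243558 127.        ]
```

```bash
python3 -m creep '[[[1,0.14,0,0,0,0],[1.7,0.14,-0.5,0,0,0],[1.7,0.14,-1.3,0,0,0],[1.7,0.14,-1.9,0,0,0],[1.7,0.14,-1.9,0,0,0],[1.7,0.14,-1.9,0,0,0],[1.7,0.14,-1.9,0,0,0]]]';  python3 - <<'E'
from h import *
c=cap('wrist','w4'); s=ctrl.sense(); p=s['eef_pos'];print(p,c['cx'],c['cy'])
print(proj(c,[545,95,58],True), proj(c,[*p[:2],p[2]-74-37],True))
im=c['image'][180:380,220:420,::-1]; cv2.imwrite('pics/w4c.png',np.clip(cv2.resize(im,(600,600),interpolation=cv2.INTER_CUBIC)*1.6,0,255).astype(np.uint8))
E
```

```text
time_s: 7.0
eef_pos: [545.4, 95.1, 192.5]
ee_rot: [0.001, 0.752, 0.659, 0.001]
force: [-0.1, -0.1, -0.4]
grip_width: 0.253
grip_force: 59.7
[545.55734729  95.13532432 192.63395917] 318.0100850655576 237.31104454291636
[317.2002566  257.89184949] [318.19158451 272.92554917]
```

View pics/w4c.png

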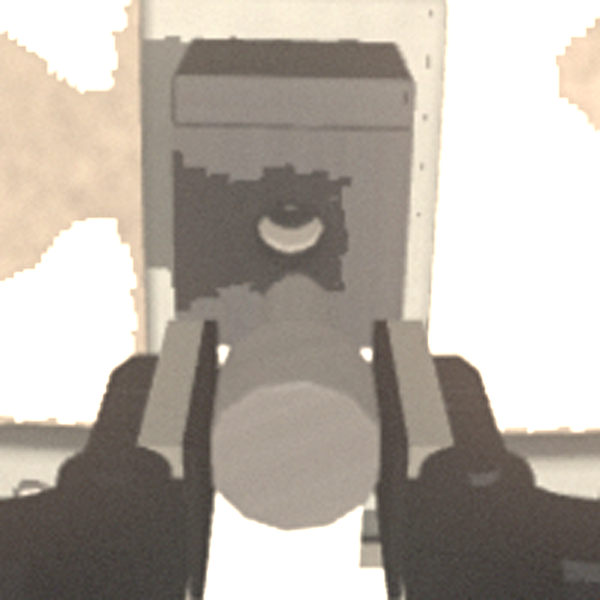

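The hole mouth centre is at about (317,255) in the full frame and the pin tip at about (318,273). With the height difference, the correction is roughly −0.5 mm in x and +1.6 mm in y. Inserting in stages while watching the force.

```bash
python3 -m creep '[[[-0.02,0.06,0,0,0,0],[-0.02,0.06,-0.3,0,0,0],[-0.02,0.06,-0.6,0,0,0],[-0.02,0.06,-0.8,0,0,0],[-0.02,0.06,-0.95,0,0,0],[-0.02,0.06,-1.1,0,0,0],[-0.02,0.06,-1.2,0,0,0],[-0.02,0.06,-1.3,0,0,0],[-0.02,0.06,-1.4,0,0,0],[-0.02,0.06,-1.4,0,0,0],[-0.02,0.06,-1.4,0,0,0]]]'
```

```text
time_s: 7.97
eef_pos: [544.9, 96.6, 156.2]
ee_rot: [-0.0, 0.752, 0.659, -0.0]
force: [-0.5, -0.6, -0.9]
grip_width: 0.257
grip_force: 59.7
```

Inside with hardly any force (tip about 12 mm deep). Continuing.

```bash
python3 -m creep '[[[0,0,-0.1,0,0,0],[0,0,-0.2,0,0,0],[0,0,-0.3,0,0,0],[0,0,-0.4,0,0,0],[0,0,-0.5,0,0,0],[0,0,-0.6,0,0,0],[0,0,-0.7,0,0,0],[0,0,-0.8,0,0,0],[0,0,-0.85,0,0,0],[0,0,-0.85,0,0,0]]]'
```

```text
time_s: 8.8
eef_pos: [544.8, 96.6, 134.6]
ee_rot: [-0.0, 0.752, 0.659, -0.0]
force: [0.1, -1.2, -1.4]
grip_width: 0.258
grip_force: 59.7
```

```bash
python3 -m creep '[[[0,0,-0.04,0,0,0],[0,0,-0.08,0,0,0],[0,0,-0.1,0,0,0],[0,0,-0.1,0,0,0],[0,0,-0.1,0,0,0]]]'
```

```text
time_s: 9.22
eef_pos: [544.9, 96.6, 132.4]
ee_rot: [0.0, 0.752, 0.659, 0.0]
force: [0.5, -1.5, -1.5]
grip_width: 0.256
grip_force: 59.7
```

```bash
python3 -m creep '[[[0,0,-0.03,0,0,0],[0,0,-0.03,0,0,0],[0,0,-0.03,0,0,0]]]'; python3 -m creep '[[[0,0,0,0,0,0],[0,0,0,0,0,0],[0,0,0,0,0,0],[0,0,0,0,0,0],[0,0,0,0,0,0]]]' 45; python3 -m creep '[[[0,0,0.5,0,0,0],[0,0,1.2,0,0,0],[0,0,2.4,0,0,0],[0,0,4,0,0,0],[0,0,4,0,0,0],[0,0,4,0,0,0],[0,0,4,0,0,0]]]'
python3 - <<'E'
from h import *
c=cap('wrist','w5'); b=cap('scene','sc5')
im=c['image'][130:330,220:420,::-1]; a=np.clip(cv2.resize(im,(400,400),interpolation=cv2.INTER_CUBIC)*1.5,0,255).astype(np.uint8)
q=proj(b,[545,96.7,70]).astype(int);print(q, ctrl.sense()['eef_pos'],proj(c,[545,96.7,78],True),proj(c,[545,96.7,88],True))
i2=b['image'][q[1]-40:q[1]+40,q[0]-40:q[0]+40,::-1]
a2=np.clip(cv2.resize(i2,(400,400),interpolation=cv2.INTER_CUBIC)*1.8,0,255).astype(np.uint8)
cv2.imwrite('pics/chk.png',np.hstack([a,a2]))
E
```

```text
time_s: 9.47
eef_pos: [545.0, 96.6, 132.1]
ee_rot: [0.0, 0.752, 0.659, 0.0]
force: [-2.2, -2.0, 5.1]
grip_width: 0.258
grip_force: 60.2
time_s: 9.88
eef_pos: [544.9, 96.7, 131.6]
ee_rot: [-0.0, 0.752, 0.659, 0.0]
force: [0.3, -0.8, -0.4]
grip_width: 0.525
grip_force: 0.0
time_s: 10.47
eef_pos: [544.6, 96.7, 231.2]
ee_rot: [-0.0, 0.752, 0.659, -0.0]
force: [-0.3, -1.0, -0.4]
grip_width: 0.527
grip_force: 0.0
[344 237] [544.46304025  96.67469853 230.44542249] [319.02291469 247.36146475] [319.05184912 252.56772504]
```

View pics/chk.png

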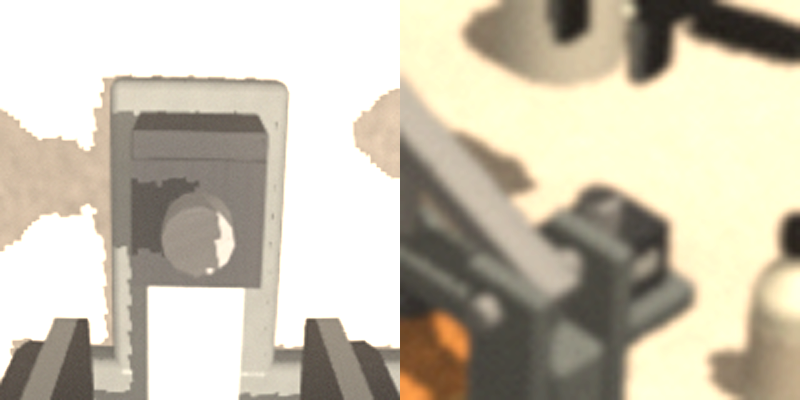

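The head sits down on the fork plate at about (318.5,250) in the full frame. Its apparent width of about 36 px fits the seated height, and the 5 N contact came at TCP z = 132 as expected. Moving above the lever bar on the +y side of its arm.

```bash
python3 -m creep '[[[0,0,1.5,0,0,0],[0,0,3,0,0,0],[0,0,4.5,0,0,0],[-0.6,-1,5.2,0,0,0],[-1.4,-2.2,5.2,0,0,0],[-2.2,-3.4,5.2,0,0,0],[-2.8,-4.2,5.2,0,0,0],[-2.8,-4.2,5.2,0,0,0],[-2.8,-4.2,5.2,0,0,0],[-2.8,-4.2,5.2,0,0,0]]]' 65;  python3 - <<'E'
from h import *
c=cap('wrist','w6'); s=ctrl.sense(); p=s['eef_pos'];print(p)
print('bar ends pred',[proj(c,[469.7+t*.1336,-44.5+t*.991,235],True).round(1) for t in(-60,0,60)],'grasp axis',proj(c,[*p[:2],235],True))
E
```

```text
time_s: 11.4
eef_pos: [475.2, -8.1, 361.2]
ee_rot: [-0.0, 0.752, 0.659, -0.0]
force: [1.1, 1.3, 0.2]
grip_width: 0.759
grip_force: 0.0
[475.28550797  -7.81380954 361.18770299]
bar ends pred [array([317.4, 394.7]), array([317.5, 319.7]), array([317.6, 222.9])] grasp axis [318.64120004 262.24551582]
```

View pics/w6.png

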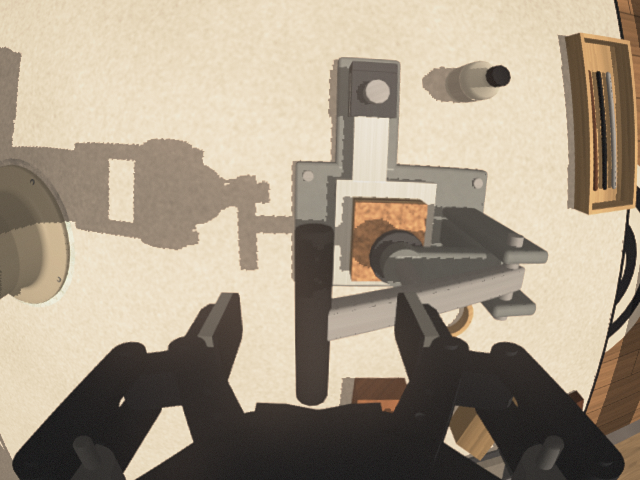

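The pin head sits centred on the fork at (376,92). The bar runs from (315,226) to (312,402), about 2 mm toward −x of prediction, and the lever arm joins it at y≈325, clear of the grasp line at 262. Lowering and gripping.

```bash
python3 -m creep '[[[-0.08,0,-0.8,0,0,0],[-0.08,0,-1.6,0,0,0],[-0.08,0,-2.2,0,0,0],[-0.08,0,-2.7,0,0,0],[-0.08,0,-3,0,0,0],[-0.08,0,-3.1,0,0,0],[-0.08,0,-3.1,0,0,0],[-0.08,0,-3.1,0,0,0]]]'; python3 -m creep '[[[0,0,0,0,0,0],[0,0,0,0,0,0],[0,0,0,0,0,0],[0,0,0,0,0,0],[0,0,0,0,0,0],[0,0,0,0,0,0],[0,0,0,0,0,0],[0,0,0,0,0,0],[0,0,0,0,0,0]]]' 10 60
```

```text
time_s: 12.12
eef_pos: [473.2, -8.1, 284.7]
ee_rot: [0.0, 0.752, 0.659, 0.0]
force: [0.1, 0.3, 0.9]
grip_width: 0.763
grip_force: 0.0
time_s: 12.87
eef_pos: [472.3, -8.3, 284.6]
ee_rot: [-0.001, 0.752, 0.659, -0.001]
force: [-6.1, 0.5, 5.2]
grip_width: 0.24
grip_force: 58.4
```

```bash
python3 -m creep '[[[-0.13,0.02,-0.34,0,0,0],[-0.25,0.03,-0.68,0,0,0],[-0.34,0.05,-1.02,0,0,0],[-0.42,0.06,-1.37,0,0,0],[-0.48,0.07,-1.72,0,0,0],[-0.53,0.07,-2.08,0,0,0],[-0.55,0.07,-2.3,0,0,0],[-0.56,0.07,-2.52,0,0,0],[-0.56,0.07,-2.52,0,0,0],[-0.56,0.07,-2.52,0,0,0],[-0.56,0.07,-2.52,0,0,0]]]';  python3 - <<'E'
from h import *
cap('wrist','w7'); c=cap('scene','sc7'); print(proj(c,[457,-44,165]),proj(c,[634,-66,165]))
im=c['image'][160:340,230:410,::-1]; a=np.clip(cv2.resize(im,(540,540),interpolation=cv2.INTER_CUBIC)*1.7,0,255).astype(np.uint8)
cv2.imwrite('pics/sc7c.png',a)
E
```

```text
time_s: 13.78
eef_pos: [458.6, -6.3, 222.3]
ee_rot: [-0.0, 0.752, 0.659, 0.0]
force: [-8.5, 2.9, 12.3]
grip_width: 0.238
grip_force: 63.8
[281.28113351 218.90871322] [335.78507656 251.9573515 ]
```

View pics/sc7c.png

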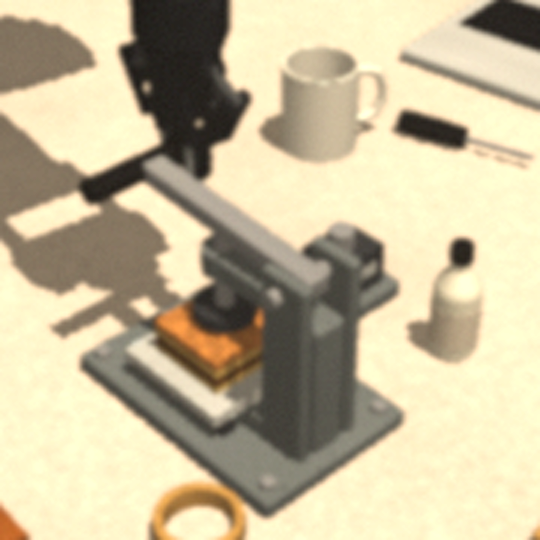

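The lever is nearly level, with the bar held and its free end at about (261,223) in the full frame. The pin is in the fork, and the bottle, mug, tape and screwdriver are in place. Next I'll work out the angle from the bar's free end in the scene view, calibrated on the raised view.

```bash
cat > ang.py <<'E'
from h import *
from scipy.optimize import minimize_scalar
yaw=-.134;R=np.array([[np.cos(yaw),-np.sin(yaw)],[np.sin(yaw),np.cos(yaw)]]);o=np.array([543.2,-56])
def P(th,y):
    f=.4-th; p=o+R@[90-180*np.cos(f),y]; return np.array([*p,165+180*np.sin(f)])
def tip(n,th0):
    c=load(n); g=cv2.cvtColor(np.ascontiguousarray(c['image']),cv2.COLOR_RGB2GRAY)
    a=proj(c,P(th0,-60));b=proj(c,P(th0,-25)); d=(b-a)/np.linalg.norm(b-a); nrm=np.array([-d[1],d[0]])
    # threshold profile across the bar at stations along it; midline height
    S=[]
    for t in np.linspace(-55,-25,13):
        q=proj(c,P(th0,t)); k=np.arange(-14,14.1,.25); pts=(q+k[:,None]*nrm).astype(np.float32)
        v=cv2.remap(g,pts[:,0][None],pts[:,1][None],1)[0]
        m=v<45; i=np.nonzero(m)[0]
        if len(i): 
            w=np.split(i,np.nonzero(np.diff(i)>1)[0]+1); w=min(w,key=lambda s:abs(k[s].mean()))
            S.append((k[w].mean(),len(w)*.25))
    S=np.array(S); 
    # px per rad across bar
    dp=(proj(c,P(th0+.02,-40))-proj(c,P(th0-.02,-40)))/.04@nrm
    print(n,'offset px',np.median(S[:,0]).round(2),'width',np.median(S[:,1]),'px/rad',dp.round(1),'dtheta',(np.median(S[:,0])/dp).round(3), S[:,0].round(1))
import sys
tip('sc0',0.)
for a in sys.argv[2:]: tip(sys.argv[1],float(a))
E
python3 ang.py sc7 .36 .4; python3 -c "
from h import *
s=ctrl.sense();print(s['eef_pos'],s['force'],s['grip_width'])"
```

```text
sc0 offset px -1.0 width 7.5 px/rad 41.2 dtheta -0.024 [-1.  -1.1 -1.  -1.  -1.1 -1.1 -1.1 -1.  -1.1 -1.1 -1.  -1.  -0.9]
sc7 offset px -2.12 width 7.0 px/rad 58.3 dtheta -0.036 [-2.2 -1.9 -1.8 -1.8 -1.9 -2.  -2.1 -2.1 -2.1 -2.1 -2.1 -2.1 -2.1]
sc7 offset px -4.5 width 7.25 px/rad 59.8 dtheta -0.075 [-5.1 -4.6 -4.2 -4.1 -4.1 -4.2 -4.5 -4.5 -4.5 -4.4 -4.5 -4.5 -4.5]
[458.64823786  -6.26733891 222.29560716] [-7.81326452  3.62107686 11.28148311] 0.24055939900017678
```

```bash
python3 -m creep '[[[0,0,-0.12,0,0,0],[0,0,-0.24,0,0,0],[0,0,-0.36,0,0,0],[0,0,-0.36,0,0,0],[0,0,-0.36,0,0,0],[0,0,-0.36,0,0,0]]]'; python3 -c "
from h import *
cap('scene','sc8')"; python3 ang.py sc8 .38 .4 .42
```

```text
time_s: 14.38
eef_pos: [458.3, -6.2, 212.8]
ee_rot: [-0.001, 0.752, 0.659, -0.0]
force: [-5.0, 3.0, 8.6]
grip_width: 0.241
grip_force: 64.7
sc0 offset px -1.0 width 7.5 px/rad 41.2 dtheta -0.024 [-1.  -1.1 -1.  -1.  -1.1 -1.1 -1.1 -1.  -1.1 -1.1 -1.  -1.  -0.9]
sc8 offset px -0.62 width 7.25 px/rad 59.0 dtheta -0.011 [-0.6 -0.4 -0.1 -0.1 -0.1 -0.2 -0.5 -0.6 -0.6 -0.6 -0.6 -0.6 -0.6]
sc8 offset px -1.75 width 7.5 px/rad 59.8 dtheta -0.029 [-1.9 -1.8 -1.5 -1.4 -1.2 -1.2 -1.4 -1.8 -1.8 -1.9 -1.8 -1.9 -1.9]
sc8 offset px -2.88 width 7.75 px/rad 60.5 dtheta -0.048 [-3.1 -3.1 -2.8 -2.6 -2.5 -2.5 -2.5 -2.8 -2.9 -3.  -3.  -3.  -3.1]
```

```bash
python3 -m creep '[[[0,0,-0.09,0,0,0],[0,0,-0.09,0,0,0],[0,0,-0.09,0,0,0],[0,0,-0.09,0,0,0],[0,0,-0.09,0,0,0],[0,0,-0.09,0,0,0]]]'; python3 -c "
from h import *
cap('scene','sc9')"; python3 ang.py sc9 .4
```

```text
time_s: 14.93
eef_pos: [458.4, -6.2, 210.7]
ee_rot: [-0.001, 0.752, 0.659, -0.0]
force: [-8.7, 3.1, 10.4]
grip_width: 0.242
grip_force: 64.9
sc0 offset px -1.0 width 7.5 px/rad 41.2 dtheta -0.024 [-1.  -1.1 -1.  -1.  -1.1 -1.1 -1.1 -1.  -1.1 -1.1 -1.  -1.  -0.9]
sc9 offset px -0.88 width 7.75 px/rad 59.8 dtheta -0.015 [-1.2 -1.1 -0.9 -0.8 -0.6 -0.6 -0.8 -0.9 -1.  -1.  -1.  -0.9 -0.9]
```

The three estimates of the lever angle bracket level: 0.40 calibrated image, 0.385 raw image, 0.42 from TCP travel. The 10 N push also fits. Handing in.

```bash
python3 -c "
from rig import ctrl
print(ctrl.finish_job())"
```

```text
the job is handed in; nothing more can be done
None
```

I put the locking pin in the fork with its head seated and let go of it, then pressed the lever to level (about 0.40 rad) and handed the job in at about 15 s, still gripping the bar; I saw nothing else move, though the stand and yellow pin weren't re-checked after the pick, and no verdict came back.

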